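Set the clay extruder's plunger for loading

TASK

Take the blue-headed plunger out of the wooden rack and slide it down into the upright barrel of the green clay extruder until its blue flange sits on the collar. Then draw it straight back up, without forcing it, until the whole green band on its shaft shows above the collar but none of the red band does, and finish while still holding it there so that clay can be loaded through the window; leave everything else where it stands.

Things in the scene. Friction and masses are not known exactly. Their poses are not given: they have to be found in the camera images.
- plunger: Loose plunger, about 0.2 kg, upright in any one of the rack's three holes, its foot 10 mm above the table. Origin at the centre of its foot, z up its axis. Steel shaft 20 mm in diameter, 107 mm long, foot chamfered; above it a blue flange 36 mm in diameter (107 to 113 mm), then a round blue head to grip, 26 mm in diameter (113 to 157 mm). The shaft carries a green and a red band.
- shoulder (a point): On the plunger's axis at the underside of the flange, 107 mm above the foot. Going down the shaft from here: green band from 35 to 49 mm, bare steel to 61 mm, red band from 61 to 71 mm; so with this point 55 mm above the collar's top, the collar is midway between the two bands.
- extruder: Extruder fixed to the table: green base 120 x 120 x 15 mm, upright aluminium barrel 31 mm in diameter, green collar 45 mm across, its top 125 mm above the table. Bore 21.2 mm wide, ending on the base. Fully home, the plunger's flange rests on the collar, foot 3 mm above the base. Origin under the base's centre, z up, x towards the barrel's loading window (15 to 51 mm above the base).
- mouth (a point): Centre of the barrel's mouth, level with the collar's flat top 125 mm above the table. The mouth flares from 21.2 mm at 6 mm below the top to 29 mm at the top.
- rack: Fixed wooden rack, 80 mm (x) by 250 mm (y) by 70 mm high, with three round holes 21.2 mm wide and 60 mm deep in a row along its y axis, 80 mm apart (the middle one at its centre). Origin at the centre of its underside, z up.
- tamper: Loose tamper, same shape and size as the plunger but with a light wooden head and a dark wooden shaft, in another hole of the rack, its top 167 mm above the table. Leave it. Origin at its foot.
- stamp: Loose stamp, same shape and size as the plunger but with a black head and a brass shaft, in another hole of the rack, its top 167 mm above the table. Leave it. Origin at its foot.
- vase: Loose white vase, 190 mm tall, 90 mm across. Leave it. Origin under its foot.
- bowl: Loose terracotta bowl, 120 mm across, 50 mm high. Leave it. Origin under its foot.
- glaze_jar: Loose blue glaze jar with a white cap, 70 mm across, 90 mm high. Leave it. Origin under it.
- kiln_post: Loose white plaster kiln post, 40 x 40 x 60 mm high. Leave it. Origin under it.
- scraper: Loose wooden-handled spatula about 280 mm long, under 30 mm high, lying flat along its own x. Leave it.

How it is judged:
On the way, in this order (a step that is already met when the one before it is completed fails the run):
1. the plunger is fully home in the barrel: flange on the collar (horizontal distance between shoulder and mouth below 0.004 m and angle between plunger's own z axis and vertical below 0.06 rad and z of shoulder in the frame of mouth below 0.005 m), for 0.2 s.
2. the plunger is drawn up, held by the fingers, to show all of the green band and none of the red (horizontal distance between shoulder and mouth below 0.004 m and angle between plunger's own z axis and vertical below 0.06 rad and z of shoulder in the frame of mouth between 0.048 and 0.062 m and contact force between the fingers and plunger above 1.5 N), for 0.3 s.
At the end, for the whole second after the job is handed in: The fingers hold the plunger still in the barrel, upright within 0.06 rad and within 4 mm of the bore's axis, its flange's underside 48 to 62 mm above the collar, so that all of the green band and none of the red band shows (1 mm of slack) (all of step 2 and linear speed of plunger below 0.02 m/s and contact force between plunger and rack below 0.1 N); the arm keeps its last pose, push and grip.
It fails at once if a bystander is moved more than 30 mm (distance of any of tamper, stamp, vase, bowl, glaze_jar, kiln_post, scraper from where it was at the start of the episode above 0.03 m).
It fails at once if the plunger is forced against the extruder with more than 60 N (contact force between plunger and extruder above 60 N).
It also fails if it takes over 56 s, if anything falls off the work surface, if the arm or the gripper's body presses on something with over 40 N, if the wrist force passes 120 N, or if a joint passes its speed limit or range.

ROBOT

A 6-joint arm with a two-finger parallel gripper is mounted at the origin on the work surface. World frame = base frame: x ahead of the robot, y to its left, z up, the work surface at z = 0. Lengths are in m, angles in rad, forces in N, time in s.
With the tool pointing down it reaches from about 0.35 to 0.775 m from the base axis. Payload 5.5 kg.
Tool frame: the origin (TCP) lies midway between the tips of the shut fingers; the grasp point (between the pads) lies 19 mm behind it (pinch_z is the distance from the TCP to the grasp point, in m); z points along the fingers, x is the direction in which the jaws open and shut, and the axes are right-handed (so a half turn about z gives the same grasp; the last joint's range is limited). The gripper opens to 85 mm and grips with 20 to 120 N. Pads are 22 mm wide; open, the fingers measure 114 mm over their backs; the gripper's body (76 mm by 85 mm) begins 54 mm behind the grasp point. The pads swing forward as they close: fully open they stand 13 mm farther back than shut.
Start: joints at [-1.326, 0.313, 0.046, 1.304, 0, 1.431], TCP at [0.216, -0.533, 0.231] pointing down, gripper open.
Joint ranges: [-2.76, 2.76], [-0.86, 1.69], [-1.03, 1.26], [-2.2, 2.34], [-1.47, 1.5], [-3.14, 3.14]. Speed limits (rad/s): [2.57, 2.57, 3.14, 3.14, 3.14, 3.14].

INTERFACE

Orientations are given as a unit quaternion [w, x, y, z].
In Python, from workcell import get_state, read_camera, camera_info, hand_in, trace, pinch_z gives the robot as it stands. The module is installed in compiled form; this text tells all that it offers.
- The arm moves only by the tool arm_command, never from a script. Its argument "steps" is text: rows parted by semicolons, each of 4 numbers parted by spaces: the shift along the world's x, y, z in mm, then the turn about the world's z in rad. In form: tx ty tz spin; .... A call has 1 to 20 rows; each row is the pose to reach, as a shift and turn from the pose measured when the call began; what a row does not reach only later rows make up. A row lasts 1/8 s, in which the tool goes at most 62.5 mm and 10.7 degrees, less where a joint would pass 70% of its speed; a pose out of reach is approached as far as the arm can. A call with a gripper value outside its range is refused whole. "fingers" is the gripper command: -1 is shut, 1 is fully open, values between are in proportion, set as the call begins (left out, the last holds). The fingers move at their own pace and stop on an object; "newtons" is the grip in N (left out, the last holds). Time passes only in rows, so rows that repeat a pose let the fingers close. It gives the time, the measured TCP pose, the force and the opening at its end, in the units of the state.
- get_state(): the state, without advancing time (a new reading comes with each control period).
- read_camera(name): name is "scene" or "top"; returns the picture (384x512x3 uint8, red, green, blue); there is no depth.
- camera_info(name): a dict with "mtx" (3x3 intrinsics, pixels), "R" (3x3) and "t" (3): a world point X has camera coordinates R X + t. Camera axes: x right, y down, z forward; pixel columns grow to the right and rows downward; lengths in m; the calibration is good to about 2 mm. A picture is of the moment at which its call begins. camera_info takes no time and is no camera call.
- hand_in(): hands the job in, once; it reports no verdict.
Trained networks look in the newest picture that a camera, given by its name, has taken for a name from the list of things; names that differ only in an ending like _2 or _b are one class to them, and where a whole thing is asked for, a point or a joint stands for the part that bears it (a point fixed in the world has none). Each returns a list of dicts, best first, with "score" (0 to 1); they miss things now and then, are a little off and sometimes report something else, mostly with a low value. They report only what shows in the picture. A call takes as long as a camera call.
- trace(camera, name): "mask" (384x512 bool, what is visible of it) and "box" ([left, top, width, height] in pixels, round what is visible of it).
The state is a dict: "clock": time; "joint_pos": joint angles; "qvel": joint speeds; "tau": joint torques, N m; "tcp_pos": TCP position; "orientation": TCP orientation; "wrist_force": force on the tool from outside, world axes, zero at the start; "ft_torque": the same for the moment, N m; "finger_gap": finger opening in m.
Only numpy, scipy, OpenCV 4.12 (cv2) and the standard library are available. Lean on these libraries where they do the work, as an engineer would, in place of code of your own. Each camera call takes 0.05 s, during which the arm holds its last target.

## Working session

There is one attempt and no reset: what is moved stays moved. The work goes in short steps, Python scripts to look and compute and a tool call to move; the robot and the scene stay as the last step left them, time stands still between calls to the robot, and variables do not carry over. Pictures are saved under pics/ and viewed, and the job is handed in when it is done.

Besides the shell and the picture viewer there is one more tool, called after "Call:" as name(argument=value, ...) on one line, values as JSON. arm_command: Moves the arm, as the interface text tells. Its arguments: {"type":"object","properties":{"steps":{"type":"string"},"fingers":{"type":"number"},"newtons":{"type":"number"}},"required":["steps"]}

```bash
mkdir -p pics
python3 - <<'E'
from workcell import *
import workcell,cv2,numpy as np
s=get_state(); print(s['clock'],s['tcp_pos'],s['orientation'],s['finger_gap'],s['wrist_force'],pinch_z)
for c in('scene','top'):
    im=read_camera(c); cv2.imwrite(f'pics/{c}0.png',im[:,:,::-1]); i=camera_info(c); print(c,i['mtx'],i['R'],i['t'])
    for n in('plunger','extruder','rack','tamper','stamp','vase'):
        r=trace(c,n); print(c,n,[(round(q['score'],2),q['box']) for q in r[:2]])
        if r: np.save(f'{c}_{n}.npy',r[0]['mask'])
E
```

```text
0.0 [ 0.21570925 -0.53242651  0.23037742] [-6.32601650e-04  8.29273897e-01 -5.58841571e-01 -7.08911665e-04] 0.08544975548881888 [-0.54565098 -0.19592456 -0.19042177] 0.0187
scene [[413.90671528   0.         256.60847563]
 [  0.         413.90671528 193.62892619]
 [  0.           0.           1.        ]] [[ 0.14292304  0.98970729  0.00724408]
 [ 0.77973634 -0.10808732 -0.61670769]
 [-0.6095771   0.09379021 -0.78715891]] [-0.03235551 -0.3890126   1.45755758]
scene plunger [(0.7, [305.1, 151.2, 12.8, 28.0])]
scene extruder [(0.66, [165.5, 167.1, 53.4, 56.0])]
scene rack [(0.97, [288.3, 163.5, 100.2, 41.6])]
scene tamper [(0.54, [363.7, 147.1, 15.1, 30.8]), (0.4, [257.9, 142.1, 16.5, 24.4])]
scene stamp [(0.62, [331.6, 149.8, 19.3, 30.6])]
scene vase [(0.82, [364.5, 214.1, 42.6, 61.4]), (0.23, [163.4, 164.3, 56.6, 62.4])]
top [[403.04309857   0.         255.60381121]
 [  0.         403.04309857 190.5208765 ]
 [  0.           0.           1.        ]] [[ 0.02245741 -0.99927815  0.03064072]
 [-0.98699615 -0.02704002 -0.15845328]
 [ 0.15916742 -0.02668382 -0.98689093]] [-0.09229678  0.59286185  1.14326516]
top plunger []
top extruder [(0.56, [278.6, 202.3, 43.9, 48.3]), (0.35, [185.7, 210.9, 10.5, 15.3])]
top rack [(0.61, [124.0, 193.2, 92.1, 44.5])]
top tamper [(0.52, [126.1, 197.8, 18.7, 15.5])]
top stamp [(0.66, [158.2, 205.4, 9.9, 12.7]), (0.24, [277.8, 204.5, 46.2, 46.0])]
top vase [(0.92, [137.3, 117.4, 29.6, 32.9])]
```

Run:
```python
import cv2
a=cv2.imread('pics/scene0.png')[120:300,140:430];cv2.imwrite('pics/s1.png',cv2.resize(a,None,fx=2.7,fy=2.7,interpolation=cv2.INTER_CUBIC))
a=cv2.imread('pics/top0.png')[90:270,90:380];cv2.imwrite('pics/t1.png',cv2.resize(a,None,fx=2.7,fy=2.7,interpolation=cv2.INTER_CUBIC))
```

```text
(no output)
```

View pics/s1.png

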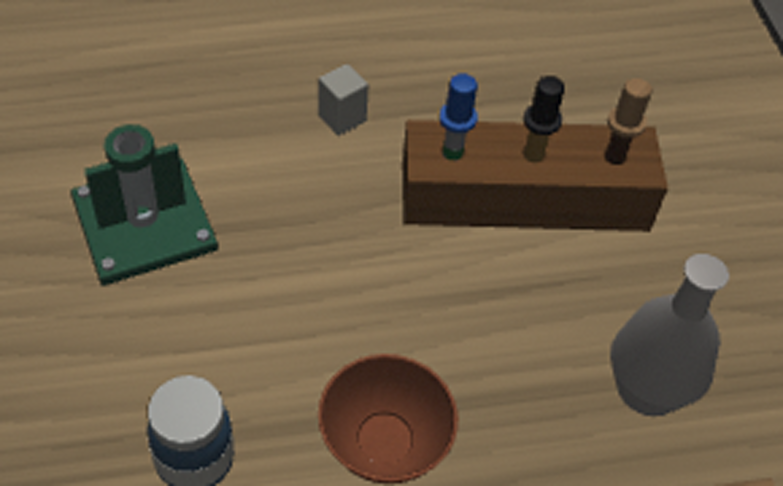

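View pics/t1.png

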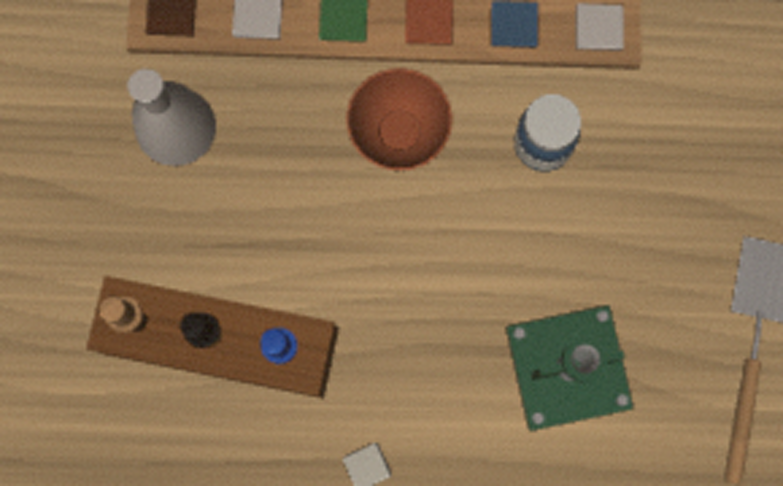

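View pics/scene0.png

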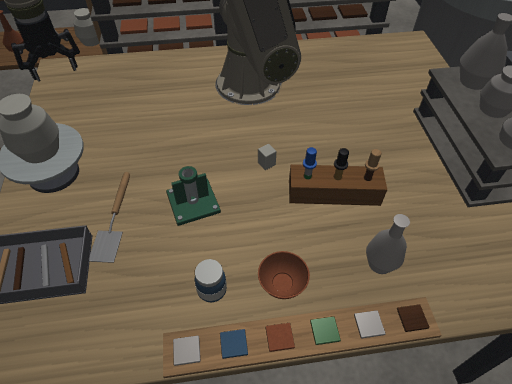

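View pics/top0.png

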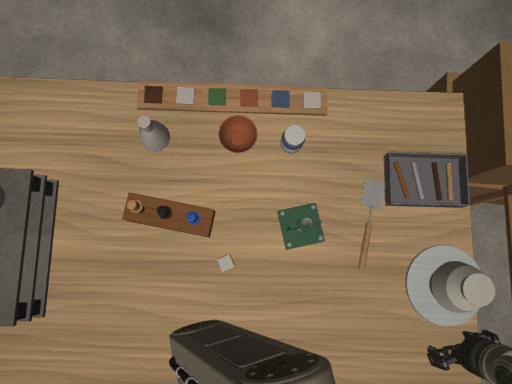

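Both views are clear. The plunger (blue) is at the rack end nearest the extruder: scene view about (311,160), top view about (193,217). The extruder collar is at about (188,174) in the scene view and (306,223) in the top view. Next I'll fit model silhouettes in both views.

```bash
cat > h.py <<'E'
import numpy as np,cv2
from workcell import camera_info
from scipy.optimize import minimize
S=8
def proj(c,P):
    i=camera_info(c);X=np.atleast_2d(P)@np.array(i['R']).T+i['t'];u=X@np.array(i['mtx']).T;return u[:,:2]/u[:,2:]
def cyl(x,y,r,z0,z1):
    a=np.linspace(0,2*np.pi,48);return np.array([[x+r*np.cos(t),y+r*np.sin(t),z] for t in a for z in(z0,z1)])
def box(x,y,yaw,lx,ly,z0,z1):
    c,s=np.cos(yaw),np.sin(yaw);return np.array([[x+c*a*lx/2-s*b*ly/2,y+s*a*lx/2+c*b*ly/2,z] for a in(-1,1) for b in(-1,1) for z in(z0,z1)])
def render(c,parts,roi):
    x0,y0,w,h=roi;m=np.zeros((h*S,w*S),np.uint8)
    for P in parts:
        q=(proj(c,P)-[x0,y0]+.5)*S-.5
        cv2.fillConvexPoly(m,cv2.convexHull(np.round(q*16).astype(np.int32)),255,shift=4)
    return cv2.resize(m,(w,h),interpolation=cv2.INTER_AREA)/255.
def fit(masks,model,p0,step,vis=None):
    def cost(p): return sum(((render(c,model(p),roi)-m)**2).sum() for c,(roi,m) in masks.items())
    sim=np.vstack([p0]+[np.array(p0)+np.eye(len(p0))[i]*step[i] for i in range(len(p0))])
    r=minimize(cost,p0,method='Nelder-Mead',options=dict(initial_simplex=sim,xatol=1e-4,fatol=1e-3,maxiter=400))
    return r.x,r.fun,{c:m.sum() for c,(roi,m) in masks.items()}
def ray(c,u,v,z):
    i=camera_info(c);R=np.array(i['R']);C=-R.T@np.array(i['t']);d=R.T@np.linalg.inv(i['mtx'])@[u,v,1];return C+d*(z-C[2])/d[2]
E
python3 - <<'E'
from h import *
im={c:cv2.imread(f'pics/{c}0.png').astype(float) for c in('scene','top')}
print('guess plunger',ray('top',193,217,.167),ray('scene',311,150,.167))
print('guess collar',ray('top',306,223,.125),ray('scene',188,172,.125))
for c,(u,v) in dict(scene=(311,155),top=(193,217)).items(): print(im[c][v,u])
for c,(u,v) in dict(scene=(190,213),top=(290,232)).items(): print(im[c][v,u])
for n,uv in dict(rack=[(208,193)]).items(): pass
rois={'scene':(298,140,30,50),'top':(178,200,30,34)}
M={}
for c,(x,y,w,h) in rois.items():
    a=im[c][y:y+h,x:x+w]; d=a[:,:,0]-a[:,:,2]; hi=np.percentile(d,98.5); lo=np.median(d); print(c,lo,hi,d.max())
    M[c]=((x,y,w,h),np.clip((d-0)/(60),0,1))
mod=lambda p:[cyl(p[0],p[1],.018,.117,.123),cyl(p[0],p[1],.013,.117,.167)]
p0=ray('top',193,217,.167)[:2]
print('both',fit(M,mod,p0,[.006,.006]))
for c in M: print(c,fit({c:M[c]},mod,p0,[.006,.006]))
rois={'scene':(150,150,80,80),'top':(268,190,66,70)}
G={}
for c,(x,y,w,h) in rois.items():
    a=im[c][y:y+h,x:x+w]; d=a[:,:,1]-a[:,:,2]
    G[c]=((x,y,w,h),np.clip(d/20,0,1)); cv2.imwrite(f'pics/g_{c}.png',cv2.resize(G[c][1]*255,None,fx=5,fy=5))
for c in M: cv2.imwrite(f'pics/b_{c}.png',cv2.resize(M[c][1]*255,None,fx=8,fy=8))
E
```

```text
guess plunger [0.50116515 0.08814495 0.167     ] [0.5053048  0.09485747 0.167     ]
guess collar [ 0.49632081 -0.21560142  0.125     ] [ 0.49878909 -0.21360982  0.125     ]
[55. 29. 14.]
[147.  82.  55.]
[64. 81. 46.]
[63. 85. 57.]
scene -45.0 97.0 104.0
top -65.0 96.0 103.0
both (array([0.50459965, 0.09521753]), np.float64(44.49847270280661), {'scene': np.float64(191.21666666666664), 'top': np.float64(130.7)})
scene (array([0.50590999, 0.09559951]), np.float64(26.951052479815456), {'scene': np.float64(191.21666666666664)})
top (array([0.50348542, 0.09369905]), np.float64(7.73509419454056), {'top': np.float64(130.7)})[ WARN:0@3.192] global loadsave.cpp:1063 imwrite_ Unsupported depth image for selected encoder is fallbacked to CV_8U.
```

Run:
```python
from h import *
im={c:cv2.imread(f'pics/{c}0.png').astype(float) for c in('scene','top')}
rois={'scene':(150,150,80,80),'top':(268,190,66,70)}
out=[]
for c,(x,y,w,h) in rois.items():
    a=im[c][y:y+h,x:x+w]; d=a[:,:,1]-a[:,:,2]; m=np.clip((d-(-10))/30,0,1)
    m8=(d>5).astype(np.uint8)
    n,l,s,_=cv2.connectedComponentsWithStats(m8); k=1+np.argmax(s[1:,4]); cs,_=cv2.findContours((l==k).astype(np.uint8),cv2.RETR_EXTERNAL,cv2.CHAIN_APPROX_NONE)
    f=np.zeros((h,w),np.uint8);cv2.drawContours(f,cs,-1,1,-1)
    F=f.astype(float)
    mod=lambda p:[box(p[0],p[1],p[2],.12,.12,0,.015),cyl(p[0],p[1],.0225,.110,.125),cyl(p[0],p[1],.0155,.015,.125)]
    p0=[.497,-.215,.2]
    r=fit({c:((x,y,w,h),F)},mod,p0,[.006,.006,.1]); print(c,r)
    R=render(c,mod(r[0]),(x,y,w,h))
    v=cv2.resize(a.astype(np.uint8),None,fx=6,fy=6,interpolation=cv2.INTER_CUBIC)
    Rb=cv2.resize((R*255).astype(np.uint8),None,fx=6,fy=6)
    cc,_=cv2.findContours((Rb>127).astype(np.uint8),cv2.RETR_EXTERNAL,cv2.CHAIN_APPROX_NONE);cv2.drawContours(v,cc,-1,(0,0,255),1)
    for rad,z in((.0225,.125),(.0145,.125)):
        q=(proj(c,cyl(r[0][0],r[0][1],rad,z,z))-[x,y]+.5)*6; cv2.polylines(v,[np.round(q).astype(np.int32)],True,(0,255,255),1)
    out.append(v)
    # plunger overlay
    x,y,w,h={'scene':(298,140,30,50),'top':(178,200,30,34)}[c]
    v=cv2.resize(im[c][y:y+h,x:x+w].astype(np.uint8),None,fx=8,fy=8,interpolation=cv2.INTER_CUBIC)
    for pp,col in(((.5047,.0948),(0,0,255)),):
      for rad,z in((.018,.123),(.013,.167)):
        q=(proj(c,cyl(*pp,rad,z,z))-[x,y]+.5)*8; cv2.polylines(v,[np.round(q).astype(np.int32)],True,(0,255,255),1)
    out.append(v)
H=max(o.shape[0] for o in out)
big=np.hstack([cv2.copyMakeBorder(o,0,H-o.shape[0],0,4,cv2.BORDER_CONSTANT) for o in out]);k=min(1,800/big.shape[1])
A=np.hstack([cv2.copyMakeBorder(o,0,H-o.shape[0],0,4,cv2.BORDER_CONSTANT) for o in (out[0],out[1])]);B=np.hstack([cv2.copyMakeBorder(o,0,H-o.shape[0],0,4,cv2.BORDER_CONSTANT) for o in (out[2],out[3])])
cv2.imwrite('pics/ovA.png',A);cv2.imwrite('pics/ovB.png',B);print(A.shape,B.shape)
# rack yaw
M=np.load('top_rack.npy').astype(np.uint8);cs,_=cv2.findContours(M,0,1);b=cv2.boxPoints(cv2.minAreaRect(max(cs,key=cv2.contourArea)))
print([ray('top',u,v,.07).round(3) for u,v in b])
for n,h in(('stamp',(163,210)),('tamper',(132,206))): print(n,ray('top',*h,.167))
```

```text
scene (array([ 0.49739942, -0.21596476,  0.24099671]), np.float64(148.88576701268744), {'scene': np.float64(1997.0)})
top (array([ 0.49737659, -0.21758711,  0.22575243]), np.float64(59.775701653210305), {'top': np.float64(1530.0)})
(480, 728, 3) (480, 644, 3)
[array([0.496, 0.303, 0.07 ]), array([0.579, 0.293, 0.07 ]), array([0.535, 0.037, 0.07 ]), array([0.452, 0.051, 0.07 ])]
stamp [0.51755276 0.1672767  0.167     ]
tamper [0.52598116 0.24852161 0.167     ]
```

View pics/ovA.png

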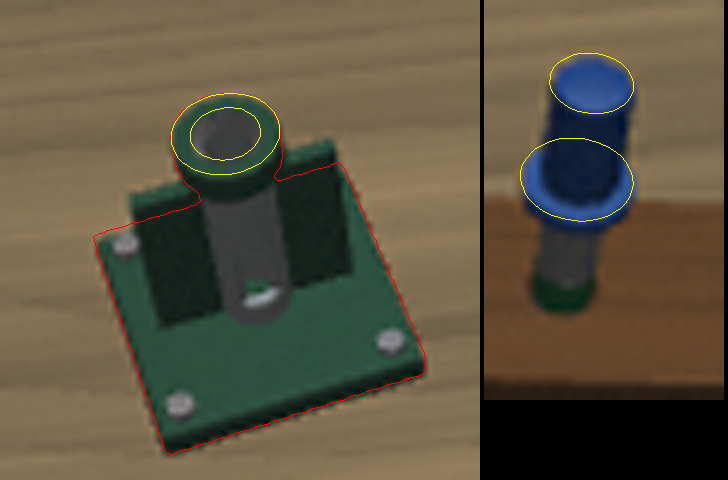

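View pics/ovB.png

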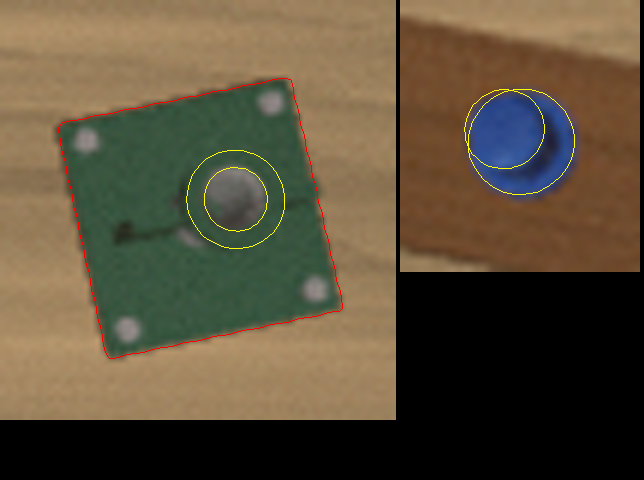

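Mouth is about (0.4974, -0.2168). Plunger is about (0.504, 0.0943), which agrees with 80 mm hole spacing. Rack yaw is about -0.173. Going above the plunger with the jaws across the rack.

Call:
arm_command(steps="22 48 0 0.08; 44 96 2 0.16; 66 144 4 0.24; 88 192 6 0.32; 110 240 8 0.40; 132 288 10 0.48; 155 336 10 0.56; 177 384 10 0.64; 199 432 10 0.72; 221 480 10 0.80; 243 528 10 0.88; 265 576 10 0.95; 288 627 10 1.014; 288 627 10 1.014; 288 627 10 1.014; 288 627 10 1.014", fingers=0.2, newtons=40)

```text
clock: 2.7
tcp_pos: [0.5035, 0.093, 0.2414]
orientation: [0.0, 0.996, -0.087, 0.0]
wrist_force: [0.9, 0.2, 0.3]
finger_gap: 0.0511
```

Call:
arm_command(steps="0.5 1.3 -30 0; 0.5 1.3 -60 0; 0.5 1.3 -85 0; 0.5 1.3 -100 0; 0.5 1.3 -110 0; 0.5 1.3 -110 0; 0.5 1.3 -110 0")

```text
clock: 3.58
tcp_pos: [0.5046, 0.0943, 0.1323]
orientation: [0.0, 0.996, -0.087, 0.001]
wrist_force: [0.0, 0.8, 0.9]
finger_gap: 0.0513
```

Run:
```python
from workcell import *
from h import *
im=read_camera('scene');cv2.imwrite('pics/s2.png',cv2.resize(im[110:230,250:400,::-1],None,fx=5,fy=5,interpolation=cv2.INTER_CUBIC))
s=get_state();print(s['clock'],s['tcp_pos'],s['wrist_force'])
```

```text
3.625 [0.50465449 0.09430964 0.13233248] [-0.0512394  -0.50330983 -0.77833074]
```

View pics/s2.png

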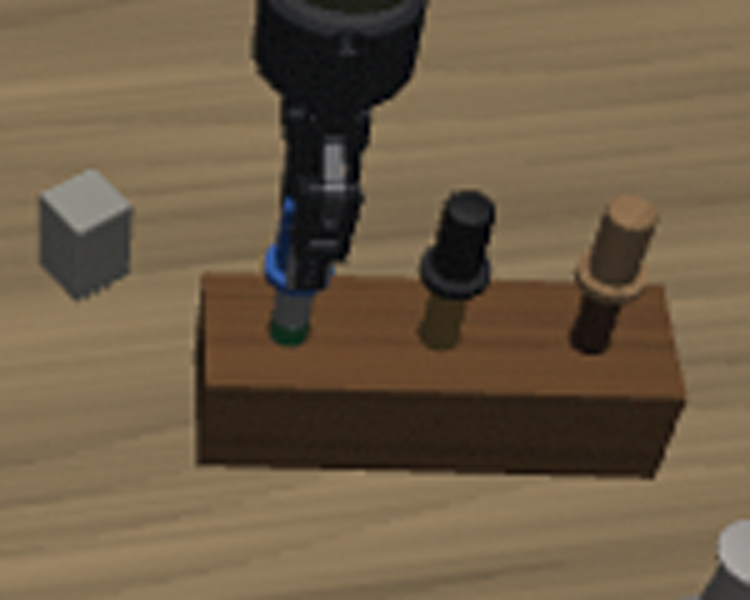

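Run:
```python
from h import *
f=lambda p:((proj('scene',p)-[250,110]+.5)*5).round(1)
for y in(.0903,.0943): print(f([[.504,y,.117],[.504,y,.123],[.504,y,.167],[.504,y,.07]]), f(cyl(.504,y,.018,.120,.120))[:,0].min(),f(cyl(.504,y,.018,.120,.120))[:,0].max())
d=np.array([np.cos(-.174),np.sin(-.174),0]);w=np.array([-d[1],d[0],0])
T=np.array([.5046,.0943,.134])
for o in(.026,.034,.040): print(o,f([T+d*o-w*.011,T+d*o+w*.011,T+d*o]))
```

```text
[[287.6 269.4]
 [288.8 261.5]
 [297.9 201.5]
 [278.5 328.8]] 253.1 323.3
[[295.1 268.6]
 [296.4 260.8]
 [305.8 200.7]
 [285.8 328.1]] 260.8 330.9
0.026 [[279.5 284.5]
 [323.4 285.7]
 [301.4 285.1]]
0.034 [[280.1 296.5]
 [324.3 297.7]
 [302.2 297.1]]
0.04 [[280.6 305.5]
 [325.  306.7]
 [302.8 306.1]]
```

Call:
arm_command(steps="0 0 0 0; 0 0 0 0; 0 0 0 0; 0 0 0 0; 0 0 0 0; 0 0 0 0", fingers=-1, newtons=60)

```text
clock: 4.38
tcp_pos: [0.5053, 0.0944, 0.1332]
orientation: [-0.0, 0.996, -0.087, 0.002]
wrist_force: [-1.2, -0.2, 3.8]
finger_gap: 0.0247
```

Call:
arm_command(steps="-0.5 0 10 0; -0.5 0 25 0; -0.5 0 25 0")

```text
clock: 4.75
tcp_pos: [0.5054, 0.0945, 0.1597]
orientation: [-0.0, 0.996, -0.087, 0.002]
wrist_force: [0.6, -0.4, -1.6]
finger_gap: 0.0246
```

Call:
arm_command(steps="0 0 30 0; 0 0 60 0; 0 0 90 0; 0 0 110 0; 0 0 117 0; 0 0 117 0")

```text
clock: 5.5
tcp_pos: [0.5051, 0.0945, 0.2764]
orientation: [-0.0, 0.996, -0.087, 0.002]
wrist_force: [-0.2, 0.2, -2.2]
finger_gap: 0.0249
```

Run:
```python
from workcell import *
from h import *
for c,(x,y,w,h) in dict(scene=(250,90,150,120),top=(140,180,100,80)).items():
    im=read_camera(c);cv2.imwrite(f'pics/{c}3.png',im[:,:,::-1]);cv2.imwrite(f'pics/{c}3c.png',cv2.resize(im[y:y+h,x:x+w,::-1],None,fx=5,fy=5,interpolation=cv2.INTER_CUBIC))
s=get_state();print(s['clock'],s['tcp_pos'],s['wrist_force'],s['finger_gap'])
```

```text
5.6 [0.50473036 0.09445882 0.27556317] [-0.15561439 -0.27472907 -1.70366936] 0.02478160084644499
```

View pics/scene3c.png

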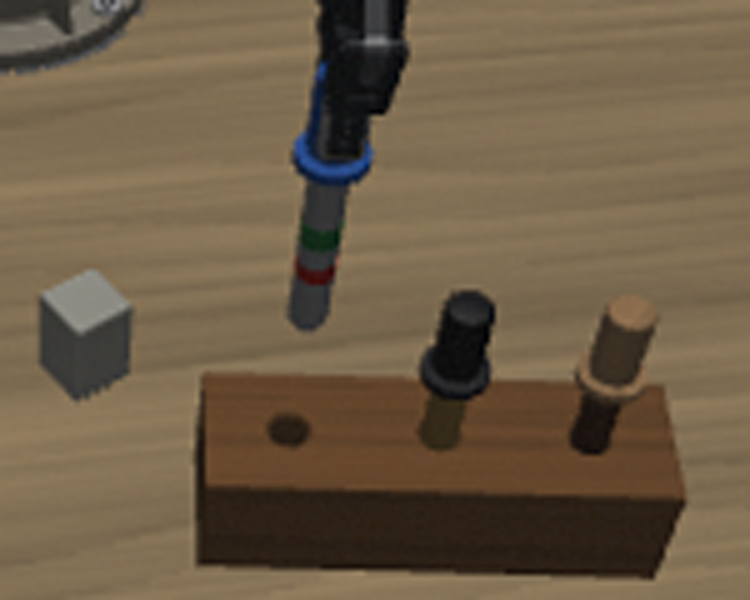

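View pics/top3c.png

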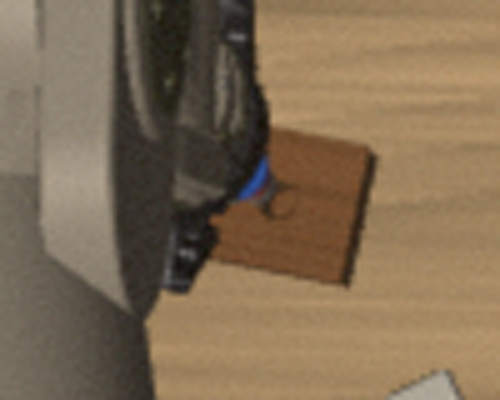

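The plunger is out of the rack and held: flange at crop (333,158), foot at (307,325). Next I'll check tilt and position against a vertical model.

Run:
```python
from h import *
im=cv2.imread('pics/scene3.png').astype(np.uint8);x,y,w,h=295,105,45,60
v=cv2.resize(im[y:y+h,x:x+w],None,fx=10,fy=10,interpolation=cv2.INTER_CUBIC)
for (px,py),col in (((.5045,.0945),(0,255,255)),):
  for rad,a in((.018,.107),(.018,.113),(.01,.072),(.01,.058),(.01,.046),(.01,.036),(.009,0)):
    q=(proj('scene',cyl(px,py,rad,.152+a,.152+a))-[x,y]+.5)*10;cv2.polylines(v,[cv2.convexHull(np.round(q).astype(np.int32))],True,col,1)
cv2.imwrite('pics/ov3.png',v)
```

```text
(no output)
```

View pics/ov3.png

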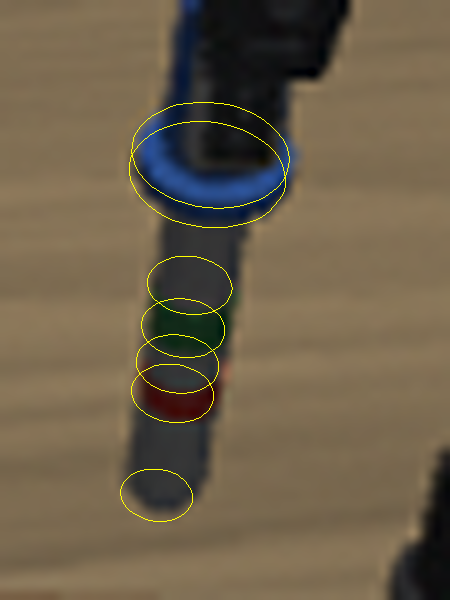

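Call:
arm_command(steps="-0.5 -25 0 0; -1 -60 0 0; -2 -100 0 0; -3 -140 0 0; -4 -180 0 0; -5 -220 0 0; -6 -260 0 0; -6.5 -290 0 0; -6.7 -305 0 0; -6.7 -311.5 0 0; -6.7 -311.5 0 0; -6.7 -311.5 0 0")

```text
clock: 7.1
tcp_pos: [0.4981, -0.216, 0.2756]
orientation: [-0.0, 0.996, -0.086, 0.001]
wrist_force: [-0.6, -1.5, -1.7]
finger_gap: 0.0247
```

```bash
cat > look.py <<'E'
from workcell import *
from h import *
import sys
n=sys.argv[1]
s=get_state();T=s['tcp_pos'];print(s['clock'],T,s['orientation'],s['wrist_force'],s['ft_torque'],s['finger_gap'])
im=read_camera('scene');cv2.imwrite(f'pics/scene{n}.png',im[:,:,::-1]);x,y,w,h=150,80,80,110
v=cv2.resize(im[y:y+h,x:x+w,::-1],None,fx=6,fy=6,interpolation=cv2.INTER_CUBIC);v0=v.copy()
z=T[2]-.1332+.010;px,py=.4974,-.2160
for rad,zz in((.0225,.125),(.0145,.125),(.018,z+.107),(.018,z+.113),(.01,z+.072),(.01,z+.046),(.009,z)):
    q=(proj('scene',cyl(px,py,rad,zz,zz))-[x,y]+.5)*6;cv2.polylines(v,[cv2.convexHull(np.round(q).astype(np.int32))],True,(0,255,255),1)
v=np.hstack([v0[:,60:450],v[:,60:450]]);cv2.imwrite(f'pics/look{n}.png',v[:600])
E
python3 look.py 4
```

```text
7.1 [ 0.49808536 -0.21602362  0.2756136 ] [-2.96043002e-04  9.96289192e-01 -8.60562634e-02  1.44142669e-03] [-0.57197664 -1.47905964 -1.68473874] [-0.0377285   0.02805319 -0.0483497 ] 0.024720436953207744
```

View pics/look4.png

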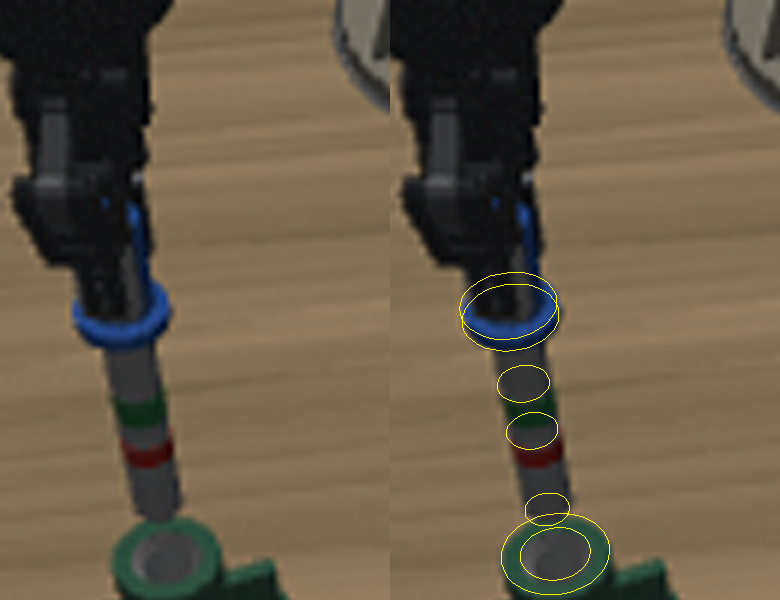

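Well aligned within about 1 mm: shaft foot at (160,515), mouth at (168,556) in the left panel. Descending into the flare slowly.

Call:
arm_command(steps="0 0 -10 0; 0 0 -20 0; 0 0 -24 0; 0 0 -27 0; 0 0 -30 0; 0 0 -33 0; 0 0 -36 0; 0 0 -36 0")

```text
clock: 8.15
tcp_pos: [0.498, -0.216, 0.2394]
orientation: [-0.0, 0.996, -0.086, 0.001]
wrist_force: [0.4, 0.1, -2.0]
finger_gap: 0.0246
```

Call:
arm_command(steps="0 0 -3 0; 0 0 -6 0; 0 0 -9 0; 0 0 -12 0; 0 0 -15 0; 0 0 -15 0")

```text
clock: 8.9
tcp_pos: [0.4984, -0.2161, 0.2242]
orientation: [-0.0, 0.996, -0.086, 0.002]
wrist_force: [3.9, -1.0, -3.7]
finger_gap: 0.0243
```

```bash
python3 look.py 5
```

```text
8.9 [ 0.49837177 -0.21614634  0.22423407] [-2.60299725e-04  9.96291438e-01 -8.60258817e-02  1.68842946e-03] [ 3.92802082 -1.02166781 -3.70183982] [-0.38789711 -1.09502802  0.04448733] 0.024285941036666335
```

View pics/look5.png

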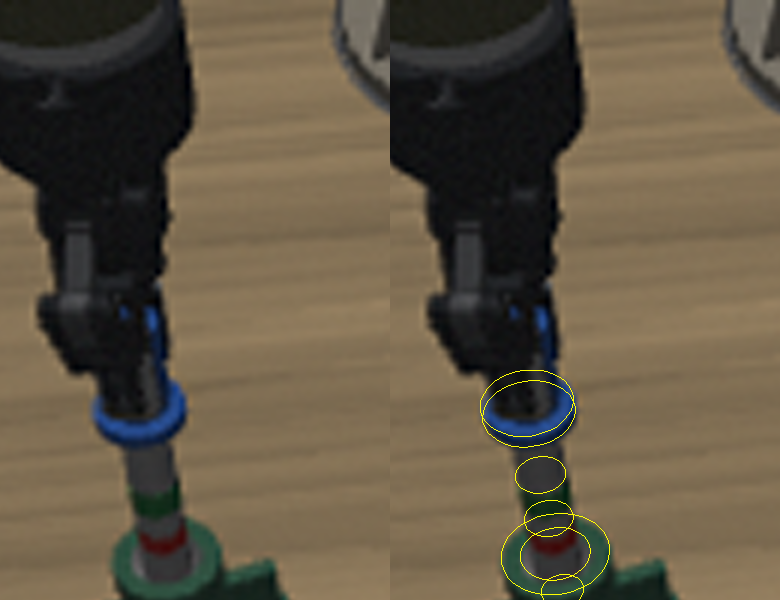

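In the mouth, with light side force (+3.9 N in x). Easing 1 mm that way and continuing.

Call:
arm_command(steps="1 -0.2 0 0; 1 -0.2 -3 0; 1 -0.2 -6 0; 1 -0.2 -9 0; 1 -0.2 -12 0; 1 -0.2 -12 0")

```text
clock: 9.7
tcp_pos: [0.4991, -0.2162, 0.2117]
orientation: [-0.0, 0.996, -0.086, 0.001]
wrist_force: [0.4, -0.4, -1.9]
finger_gap: 0.0249
```

Call:
arm_command(steps="0 0 -4 0; 0 0 -8 0; 0 0 -12 0; 0 0 -16 0; 0 0 -20 0; 0 0 -24 0; 0 0 -28 0; 0 0 -28 0")

```text
clock: 10.7
tcp_pos: [0.4991, -0.2162, 0.1833]
orientation: [-0.001, 0.996, -0.086, 0.001]
wrist_force: [2.0, -1.1, -3.6]
finger_gap: 0.0249
```

Call:
arm_command(steps="0.5 -0.2 -4 0; 0.5 -0.2 -8 0; 0.5 -0.2 -12 0; 0.5 -0.2 -16 0; 0.5 -0.2 -20 0; 0.5 -0.2 -24 0; 0.5 -0.2 -28 0; 0.5 -0.2 -31 0; 0.5 -0.2 -34 0; 0.5 -0.2 -34 0")

```text
clock: 11.95
tcp_pos: [0.4995, -0.2164, 0.149]
orientation: [-0.001, 0.996, -0.086, 0.001]
wrist_force: [-0.9, -0.3, -2.3]
finger_gap: 0.025
```

Call:
arm_command(steps="0 0 -1.5 0; 0 0 -3 0; 0 0 -4.5 0; 0 0 -6 0; 0 0 -6 0")

```text
clock: 12.58
tcp_pos: [0.4995, -0.2164, 0.1429]
orientation: [-0.001, 0.996, -0.086, 0.001]
wrist_force: [0.5, -0.2, -1.6]
finger_gap: 0.0243
```

Call:
arm_command(steps="0 0 -0.7 0; 0 0 -1.4 0; 0 0 -2.1 0; 0 0 -2.1 0")

```text
clock: 13.08
tcp_pos: [0.4996, -0.2164, 0.1413]
orientation: [-0.0, 0.996, -0.086, 0.001]
wrist_force: [-1.0, 1.1, 3.3]
finger_gap: 0.0247
```

Call:
arm_command(steps="0 0 -0.5 0; 0 0 -0.5 0; 0 0 -0.5 0; 0 0 -0.5 0")

```text
clock: 13.58
tcp_pos: [0.4996, -0.2164, 0.1413]
orientation: [-0.0, 0.996, -0.086, 0.001]
wrist_force: [-2.3, 1.4, 5.9]
finger_gap: 0.0247
```

```bash
python3 look.py 6
```

```text
13.575 [ 0.49959774 -0.21641358  0.1412681 ] [-3.72705062e-04  9.96291173e-01 -8.60343499e-02  1.36035740e-03] [-2.27508874  1.39248928  5.88353885] [0.23997213 0.50471327 0.02563203] 0.024658824945441915
```

View pics/look6.png

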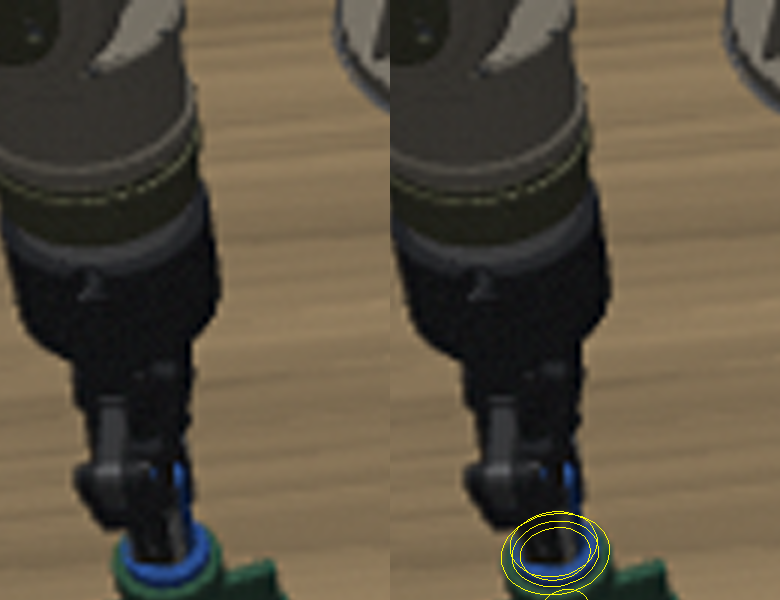

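The flange is seated on the collar: contact came at TCP z 0.1413, as predicted, with about 6 N up. Drawing up in stages.

Call:
arm_command(steps="0 0 1 0; 0 0 4 0; 0 0 7 0; 0 0 10 0; 0 0 13 0; 0 0 16 0; 0 0 19 0; 0 0 22 0; 0 0 22 0")

```text
clock: 14.75
tcp_pos: [0.4998, -0.2165, 0.1636]
orientation: [-0.0, 0.996, -0.086, 0.002]
wrist_force: [-0.6, -0.2, -2.0]
finger_gap: 0.0247
```

Call:
arm_command(steps="0 0 3 0; 0 0 6 0; 0 0 9 0; 0 0 12 0; 0 0 15 0; 0 0 18 0; 0 0 21 0; 0 0 24 0; 0 0 27 0; 0 0 30 0; 0 0 32 0; 0 0 32.7 0; 0 0 32.7 0; 0 0 32.7 0")

```text
clock: 16.5
tcp_pos: [0.4997, -0.2165, 0.1962]
orientation: [-0.0, 0.996, -0.086, 0.002]
wrist_force: [-0.2, -0.6, -2.1]
finger_gap: 0.0247
```

```bash
python3 look.py 7
```

```text
16.5 [ 0.49972944 -0.21646367  0.19619728] [-2.91488910e-04  9.96292830e-01 -8.60126488e-02  1.52824761e-03] [-0.15218035 -0.62305776 -2.14290808] [ 0.05038793 -0.04741996  0.04698432] 0.02465140406987519
```

View pics/look7.png

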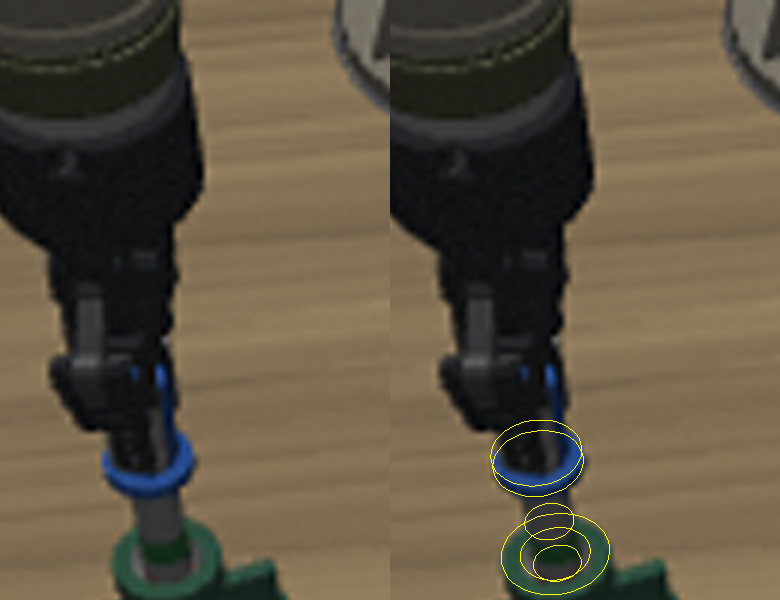

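The whole green band (left panel, about (165,550)) and some bare steel below it show above the mouth, with no red. The lift is 54.9 mm and the forces match the free weight. Handing in.

Run:
```python
from workcell import *
s=get_state();print(s['clock'],abs(s['qvel']).max(),s['wrist_force'],s['finger_gap']);hand_in();print(get_state()['tcp_pos'])
```

```text
16.55 0.003080387076736724 [ 0.11605417  0.91826213 -1.71158652] 0.024538562731361718
the job is handed in; nothing more can be done
the job is handed in; nothing more can be done
```

I took the blue plunger out of the rack and slid it down the extruder barrel until its flange sat on the collar. I then drew it up 54.9 mm and handed in at 16.55 s, still gripping it there. I have no verdict back, so the checks below are all I can report.

- **Seating:** the flange met the collar with the tool at 0.1413 m, against 0.1412 m predicted, with about 6 N pushing up on the wrist. The picture showed the flange on the collar.
- **Insertion:** there was one light side contact of about 4 N as it entered the bore. I eased 1 mm across and it went down freely.
- **Final pose:** the last picture shows the green band with bare steel below it at the mouth, and no red. The arm was at rest, the finger opening was steady at 24.6 mm, and the wrist carried about 2 N, roughly the plunger's own weight.
- **Disagreements:** the two cameras differed by about 2 mm in absolute position, but the distance from plunger to mouth agreed to within about 2.5 mm. Nothing else failed or disagreed.
- **Bystanders:** nothing suggested the arm touched anything else, but I did not re-measure the other objects at the end.

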